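# Slide the ink pot to the free place on the tray

### The job

Slide the squat, wide ink pot across the round tray from its own place to the free ringed place, so that it stands within that ring, about its middle. It is full of ink: keep it flat on the tray the whole way, never lifting or tipping it. Leave the narrow water jar where it stands and let go of the pot at the end.

Things in the scene. Friction and masses are not known exactly. Their poses are not given: they have to be found in the camera images.
- ink_pot_mid (a point): Middle of the ink pot, on its axis, 31 mm above its foot: a squat round white glazed pot in one rigid piece, about 0.45 kg, 100 mm wide (foot 92 mm), 62 mm high, upright on one ringed place. Body 34 mm high with a flat top (3 mm above this point); on it, centred, an upright round knob 24 mm in diameter, 28 mm high (3 to 31 mm above this point), to hold it by. z is up; round, so yaw is meaningless.
- water_jar_mid (a point): Middle of the water jar, on its axis, 40 mm above its foot; not to be disturbed. A narrower, taller white glazed jar, loose, about 0.3 kg, 58 mm wide and 80 mm high in all (body 60 mm, then a centred knob 18 mm in diameter and 20 mm high). z is up. It stands on another ringed place.
- free_place (a point): Centre of the free place, on the tray's top face, z up: the only one of the three places with nothing on it, a thin flush brass ring 125 mm in diameter with a small brass dot at its centre. The other two places have the same ring. The three centres form a triangle with 160 mm sides, so the straight way between any two is clear of the third.
- tray: Fixed round dark wood tray, flat, without a rim, 344 mm in diameter, 12 mm thick; origin at the centre of its underside, z up, top face 12 mm above it. The three ringed places lie 92 mm from its centre. A glass bowl and a small blue box stand on the table beside it.
There are look-alikes about, which are no part of the job. Leave any yellow look-alike of the part that bears ink_pot_mid alone.

How it is judged:
By the outcome, as a careful person would: the job done as asked, in the order asked, and still so for the second after the job is handed in, with the robot touching nothing.
It also fails if it takes over 38 s, if anything falls off the work surface, if the arm or the gripper's body presses on something with over 40 N, if the wrist force passes 120 N, or if a joint passes its speed limit or range.

### The arm

A 6-joint arm with a two-finger parallel gripper is mounted at the origin on the work surface. World frame = base frame: x ahead of the robot, y to its left, z up, the work surface at z = 0. Lengths are in m, angles in rad, forces in N, time in s.
With the tool pointing down it reaches from about 0.375 to 0.975 m from the base axis. Payload 3.8 kg.
Tool frame: the origin (TCP) lies where the fingers leave the gripper's body, on its centre line; the fingertips stand 64 mm ahead of it and the grasp point (between the pads) lies 45 mm ahead of it; z points along the fingers, y is the direction in which the jaws open and shut (so a half turn about z gives the same grasp; the last joint's range is limited). The gripper opens to 88 mm and grips with 3 to 60 N. Pads are 18 mm wide; open, the fingers measure 123 mm over their backs; the gripper's body (75 mm by 187 mm) begins 45 mm behind the grasp point.
Start: joints at [1.158, 0.264, 1.604, -0, 1.274, -0.037], TCP at [0.248, 0.628, 0.303] pointing down, gripper open.
Joint ranges: [-2.63, 2.63], [-0.94, 2.18], [0.31, 2.57], [-1.31, 4.45], [0, 2.66], [-2.55, 2.55]. Speed limits (rad/s): [2.57, 2.57, 3.14, 3.14, 3.14, 3.14].

### API

Orientations are given as a rotation vector (axis times angle).
In Python, from workcell import telemetry, optics, workorder gives the robot as it stands.
- The arm moves only by the tool play_rows, never from a script. Its argument "motion" is a list of rows, each a list of 5 numbers: the shift along the world's x, y, z in mm, then the turn about the world's z in rad, then the opening, from 0 (shut) to 1 (fully open). A call has exactly 8 rows; each row shifts and turns the commanded pose from where the row before left it; what a row does not reach is not made up. A row lasts 1/8 s, in which the tool goes at most 62.5 mm and 10.7 degrees, less where a joint would pass 70% of its speed; a pose out of reach is approached as far as the arm can. A call is refused whole if a number of a shift passes 62.5 or a number of a turn 0.188, either way. A call with a gripper value outside its range is refused whole. The fingers move at their own pace and stop on an object; "grip_force" is the grip in N (left out, the last holds). Time passes only in rows, so rows that do not move let the fingers close, or fill a call up. It gives the time, the measured TCP pose, the force and the opening at its end, in the units of the state.
- telemetry.get_obs(): the state, without advancing time (a new reading comes with each control period).
- optics.capture(name): name is "side" or "top"; returns (picture, depth): 480x640x3 uint8, red, green, blue; 480x640 float32, m along the optical axis (not along the pixel's ray), 0 where there is no reading.
- optics.camera_model(name): a dict with "fov_y" (degrees; the focal length in pixels is half the picture's height over the tangent of half this angle, whatever the lens; pixels are square), "cx", "cy" (the principal point, pixels), "R" (3x3) and "t" (3): a world point X has camera coordinates R X + t. Camera axes: x right, y down, z forward; pixel columns grow to the right and rows downward; lengths in m; the calibration is good to about 2 mm. A picture is of the moment at which its call begins. camera_model takes no time and is no camera call.
- workorder.sign_off(): hands the job in, once; it reports no verdict.
The state is a dict: "time": time; "joints": joint angles; "joint_velocities": joint speeds; "effort": joint torques, N m; "ee_pos": TCP position; "ee_rot": TCP orientation; "ft_force": force on the tool from outside, world axes, zero at the start; "moment": the same for the moment, N m; "width": opening from 0.0 (shut) to 1.0 (fully open).
Only numpy, scipy, OpenCV 4.12 (cv2) and the standard library are available. Lean on these libraries where they do the work, as an engineer would, in place of code of your own. Each camera call takes 0.05 s, during which the arm holds its last target.

## Working session

There is one attempt and no reset: what is moved stays moved. The work goes in short steps, Python scripts to look and compute and a tool call to move; the robot and the scene stay as the last step left them, time stands still between calls to the robot, and variables do not carry over. Pictures are saved under pics/ and viewed, and the job is handed in when it is done.

Besides the shell and the picture viewer there is one more tool, called in YAML: its name, and indented under it one key for each argument. play_rows: Moves the arm, as the interface text tells. Its arguments: {"type":"object","properties":{"motion":{"type":"array"},"grip_force":{"type":"number"}},"required":["motion"]}

```bash
mkdir -p pics; cat > h.py <<'E'
import numpy as np,cv2
from workcell import telemetry,optics,workorder
def cap(n,f):
    p,d=optics.capture(n); cv2.imwrite(f'pics/{f}.png',cv2.cvtColor(p,cv2.COLOR_RGB2BGR)); np.savez(f'pics/{f}.npz',p=p,d=d); return p,d
def cam(n):
    m=optics.camera_model(n); f=240/np.tan(np.radians(m['fov_y'])/2); return f,m['cx'],m['cy'],np.array(m['R']),np.array(m['t'])
def world(n,u,v,z):
    f,cx,cy,R,t=cam(n); u=np.asarray(u,float);v=np.asarray(v,float);z=np.asarray(z,float)
    return (np.stack([(u-cx)/f*z,(v-cy)/f*z,z],-1)-t)@R
def onplane(n,u,v,h):
    f,cx,cy,R,t=cam(n); o=-R.T@t; d=R.T@np.array([(u-cx)/f,(v-cy)/f,1]); return o+d*(h-o[2])/d[2]
def proj(n,X):
    f,cx,cy,R,t=cam(n); c=R@np.asarray(X)+t; return c[:2]/c[2]*f+[cx,cy]
E
python3 - <<'E'
from h import *
cap('top','t0');cap('side','s0')
for n in('top','side'): print(optics.camera_model(n))
print(telemetry.get_obs())
E
```

```text
{'fov_y': 44.545851339137926, 'cx': 322.52581576751686, 'cy': 243.0362941138556, 'R': array([[-1.71030227e-02, -9.99841251e-01, -4.99596352e-03],
       [-9.72593865e-01,  1.77953272e-02, -2.31828601e-01],
       [ 2.31880703e-01,  8.94073630e-04, -9.72743820e-01]]), 't': array([0.07097171, 0.47300678, 0.86076327])}
{'fov_y': 56.17741866987945, 'cx': 325.76004513899056, 'cy': 236.315730933406, 'R': array([[-0.97409734, -0.22565502,  0.01463479],
       [-0.14357178,  0.56716747, -0.81099211],
       [ 0.17470406, -0.7920864 , -0.58487402]]), 't': array([0.47201595, 0.08483641, 0.77279316])}
{'time': 0.1, 'joints': array([ 1.15810943e+00,  2.64690488e-01,  1.60523778e+00, -2.93063335e-05,
        1.27370051e+00, -3.68864521e-02]), 'joint_velocities': array([-0.00112043, -0.00144551, -0.00326278, -0.00040086,  0.00221394,
        0.00025437]), 'effort': array([ 5.11106791e-04, -5.03620970e+01, -3.58071506e+01,  7.31066940e-02,
        2.32919556e-02, -3.74229637e-05]), 'ee_pos': array([0.24753058, 0.62742281, 0.30150365]), 'ee_rot': array([-0.58674523, -3.08587829,  0.00312726]), 'ft_force': array([ 0.77073651,  0.04409021, -0.31197058]), 'moment': array([-0.02440321,  0.02898977,  0.0088682 ]), 'width': 1.001217357130663}
```

View pics/t0.png

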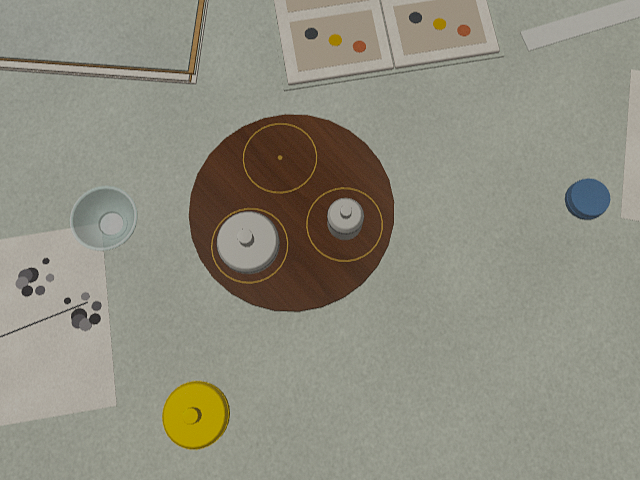

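View pics/s0.png

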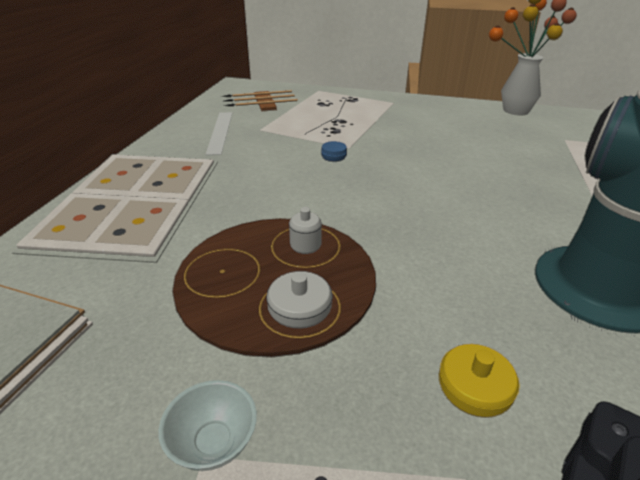

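Top view: the white squat pot is at (248,241), its knob at (246,237). The narrow jar is at (345,213), the free ring with its dot at (280,157), and the yellow look-alike at (196,415). The white wide pot on the ring fits the description. I'll measure now and confirm it with a crop.

```bash
python3 - <<'E'
from h import *
for n,f in(('top','t0'),('side','s0')):
    D=np.load(f'pics/{f}.npz');p=D['p'].astype(int);d=D['d']
    vv,uu=np.mgrid[:480,:640]
    W=world(n,uu,vv,d); ok=d>0
    # dot
    du,dv=(280,157) if n=='top' else (222,271)
    s=np.s_[dv-6:dv+7,du-6:du+7]; m=(p[s][...,0]-p[s][...,2]>70)
    u,v=uu[s][m].mean(),vv[s][m].mean()
    print(n,'dot',m.sum(),u,v,onplane(n,u,v,.012), W[s][m].mean(0))
    # white, tall things on tray
    white=(p.max(-1)-p.min(-1)<35)&ok
    for name,(x0,x1,y0,y1) in ({'pot':(205,285,200,285),'jar':(318,372,188,245)} if n=='top' else {'pot':(262,338,265,332),'jar':(284,327,205,255)}).items():
        b=np.zeros_like(ok);b[y0:y1,x0:x1]=1
        q=W[b&ok]; zs=q[:,2]
        print(name,'zmax',np.percentile(zs[zs>.04],99.5))
        for lo,hi in ((.042,.05),(.0675,.0775),(.07,.078),(.088,.096)):
            r=q[(zs>lo)&(zs<hi)]
            if len(r)>5: print(lo,hi,len(r),r.mean(0),(r.min(0)+r.max(0))/2,np.ptp(r,axis=0))
    t=W[ok&(np.abs(W[...,2]-.012)<.004)&(p[...,0]-p[...,2]>15)]
    print('tray',np.median(t,0),(np.percentile(t,.5,axis=0)+np.percentile(t,99.5,axis=0))/2)
I=cv2.imread('pics/t0.png')[190:300,180:400]; cv2.imwrite('pics/c0.png',cv2.resize(I,None,fx=3.5,fy=3.5,interpolation=cv2.INTER_CUBIC))
E
```

```text
top dot 18 279.72222222222223 157.11111111111111 [0.63618233 0.1328607  0.012     ] [0.6365006  0.13292181 0.0112096 ]
pot zmax 0.07526170992031139
0.042 0.05 2384 [0.48179109 0.18217252 0.04505845] [0.48315363 0.1824359  0.04600386] [0.0950326  0.09524054 0.00797568]
0.0675 0.0775 186 [0.4826315  0.18238794 0.07290339] [0.48313575 0.18265473 0.07197577] [0.02386492 0.02375784 0.00870874]
0.07 0.078 177 [0.48277934 0.18261106 0.07313588] [0.48313575 0.18255261 0.07405086] [0.02386492 0.0235536  0.00770445]
jar zmax 0.09376396201571895
0.042 0.05 44 [0.4933639  0.02934767 0.04619473] [0.50004839 0.02795035 0.04602204] [0.02634608 0.05375348 0.00794962]
0.0675 0.0775 701 [0.51440752 0.02623859 0.07072731] [0.51544072 0.02598214 0.07242095] [0.0520911  0.05171015 0.00982849]
0.07 0.078 464 [0.5148695  0.02628739 0.07164325] [0.51523265 0.02617755 0.07366963] [0.05167497 0.04835143 0.00733114]
0.088 0.096 100 [0.51548093 0.02641829 0.09089445] [0.51591939 0.02670551 0.09190385] [0.01600481 0.01678939 0.00776667]
tray [0.59243168 0.07993098 0.01164245] [0.65727955 0.02570073 0.01201235]
s
[... 398 characters left out ...]
78 147 [0.48412442 0.18563784 0.07317812] [0.48429986 0.18455084 0.07287996] [0.02257438 0.0237588  0.00558989]
jar zmax 0.0920696085984163
0.042 0.05 119 [0.51258193 0.04923619 0.04614915] [0.51720053 0.04239338 0.04596683] [0.05589057 0.03012984 0.00785816]
0.0675 0.0775 332 [0.51512711 0.0346349  0.07111332] [0.51659184 0.02910325 0.07238601] [0.05139771 0.05100676 0.00974043]
0.07 0.078 267 [0.51633185 0.03281666 0.07175095] [0.51802536 0.02801694 0.07398321] [0.04853067 0.04883414 0.00795955]
0.088 0.096 56 [0.51739243 0.02956686 0.09074201] [0.5176571  0.02760188 0.09044429] [0.01681026 0.01790605 0.00480421]
tray [0.63218567 0.09166024 0.01206409] [ 0.87388739 -0.48126913  0.01217827]
```

View pics/c0.png

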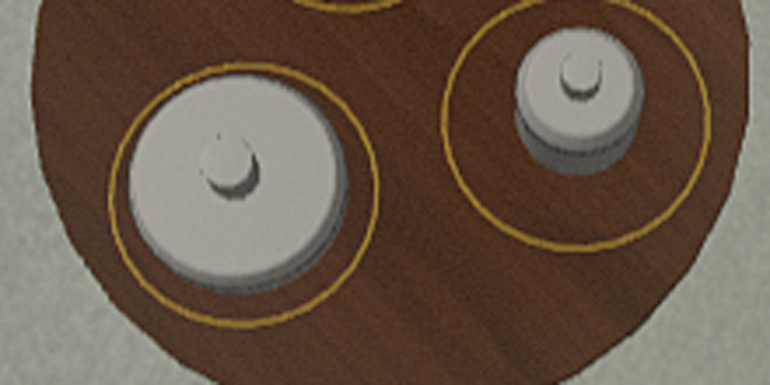

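The crop confirms the wide white pot with a thick knob on its ring; the narrow jar is on the right. Both cameras agree to within about 2 mm: pot axis ≈ (0.4836, 0.1835) and free dot ≈ (0.6366, 0.1331), which are 161 mm apart against the 160 mm expected. Knob top is at z 0.074, also as expected. Next I'll move above the pot.

play_rows:
  motion:
    - [20,-40,0,0,1]
    - [30,-56,0,0,1]
    - [30,-56,0,0,1]
    - [30,-56,0,0,1]
    - [30,-56,0,0,1]
    - [30,-56,0,0,1]
    - [30,-56,0,0,1]
    - [20,-40,0,0,1]
  grip_force: 20

```text
time: 1.1
ee_pos: [0.4654, 0.2149, 0.3024]
ee_rot: [-0.589, -3.086, 0.001]
ft_force: [0.4, 0.8, -0.4]
width: 1.004
```

play_rows:
  motion:
    - [8,-15,0,0,1]
    - [8,-13,-20,0,1]
    - [0,0,-40,0,1]
    - [0,0,-40,0,1]
    - [0,0,-30,0,1]
    - [0,0,-13,0,1]
    - [0,0,0,0,1]
    - [0,0,0,0,1]

```text
time: 2.1
ee_pos: [0.4817, 0.19, 0.1611]
ee_rot: [0.586, 3.084, 0.002]
ft_force: [-0.4, 0.8, -0.4]
width: 1.001
```

```bash
python3 - <<'E'
from h import *
cap('side','s1')
o=telemetry.get_obs();print(o['time'],o['ee_pos'],o['ee_rot'],o['ft_force'])
I=cv2.imread('pics/s1.png')[180:340,200:400]; cv2.imwrite('pics/c1.png',cv2.resize(I,None,fx=3.5,fy=3.5))
E
```

```text
2.15 [0.4818696  0.18990007 0.16130119] [5.86045675e-01 3.08398329e+00 2.30753080e-03] [ 0.03920291 -0.11265044 -0.25300339]
```

View pics/c1.png

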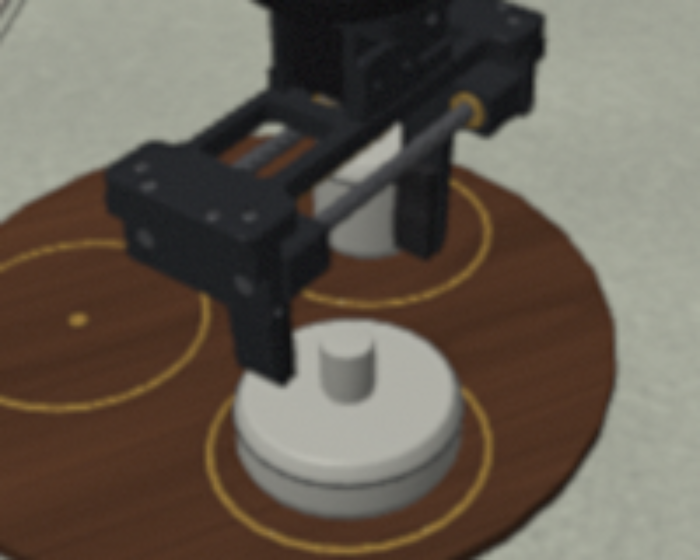

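The fingers straddle the knob at crop (265,330) and (425,200), with 6 mm still to go in y. I'll correct that and descend.

play_rows:
  motion:
    - [2,-6,0,0,1]
    - [0,0,-15,0,1]
    - [0,0,-15,0,1]
    - [0,0,-10,0,1]
    - [0,0,-5,0,1]
    - [0,0,0,0,1]
    - [0,0,0,0,1]
    - [0,0,0,0,1]

```text
time: 3.15
ee_pos: [0.4832, 0.1835, 0.1152]
ee_rot: [0.587, 3.085, 0.001]
ft_force: [1.5, -0.9, 0.5]
width: 0.998
```

```bash
python3 - <<'E'
from h import *
cap('side','s2')
o=telemetry.get_obs();print(o['time'],o['ee_pos'],o['ee_rot'],o['ft_force'])
I=cv2.imread('pics/s2.png')[180:340,200:400]; cv2.imwrite('pics/c2.png',cv2.resize(I,None,fx=3.5,fy=3.5))
E
```

```text
3.2 [0.48318317 0.18349077 0.11522846] [5.86562757e-01 3.08542696e+00 7.79562432e-04] [0.9158399  0.01657331 0.17420092]
```

View pics/c2.png

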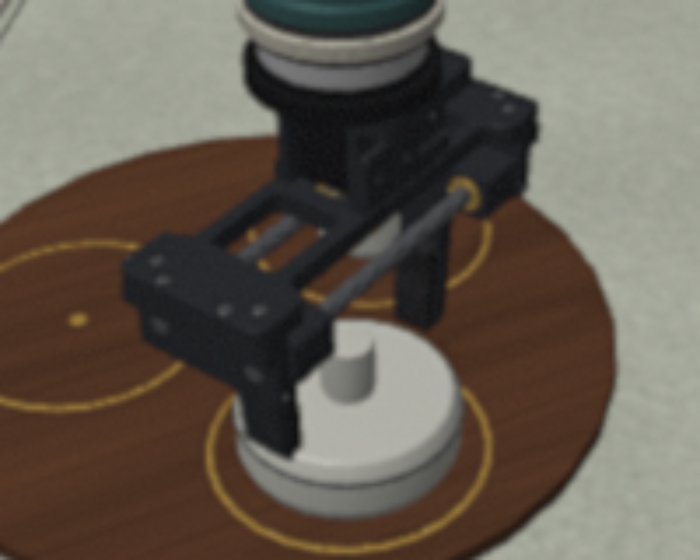

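The fingers sit either side of the knob with the tips at z ≈ 0.051, clear of the 0.046 top. I'll close the grip.

play_rows:
  motion:
    - [0,0,0,0,0.6]
    - [0,0,0,0,0.45]
    - [0,0,0,0,0.35]
    - [0,0,0,0,0.28]
    - [0,0,0,0,0.2]
    - [0,0,0,0,0.1]
    - [0,0,0,0,0]
    - [0,0,0,0,0]
  grip_force: 20

```text
time: 4.2
ee_pos: [0.4829, 0.1835, 0.1147]
ee_rot: [0.587, 3.086, 0.001]
ft_force: [1.4, 0.2, -1.0]
width: 0.264
```

Grip holds at 23 mm, which matches the knob. I'll slide the first part slowly.

play_rows:
  motion:
    - [2,-1,0,0,0]
    - [4,-1,0,0,0]
    - [6,-2,0,0,0]
    - [6,-2,0,0,0]
    - [6,-2,0,0,0]
    - [4,-1,0,0,0]
    - [2,-1,0,0,0]
    - [0,0,0,0,0]

```text
time: 5.2
ee_pos: [0.5115, 0.1734, 0.1147]
ee_rot: [-0.587, -3.083, 0.001]
ft_force: [-5.3, 1.6, 4.4]
width: 0.266
```

The tool height is unchanged and the push is 5.5 N with slight downward pressure, so the pot is flat. Continuing.

play_rows:
  motion:
    - [4,-1,0,0,0]
    - [8,-3,0,0,0]
    - [11,-4,0,0,0]
    - [11,-3,0,0,0]
    - [11,-4,0,0,0]
    - [11,-3,0,0,0]
    - [8,-3,0,0,0]
    - [4,-1,0,0,0]

```text
time: 6.2
ee_pos: [0.5792, 0.1514, 0.1147]
ee_rot: [-0.586, -3.081, 0.002]
ft_force: [-8.2, 2.1, 7.6]
width: 0.266
```

```bash
python3 - <<'E'
from h import *
cap('side','s3')
o=telemetry.get_obs();print(o['time'],o['ee_pos'],o['ee_rot'],o['ft_force'])
I=cv2.imread('pics/s3.png')[180:340,160:360]; cv2.imwrite('pics/c3.png',cv2.resize(I,None,fx=3.5,fy=3.5))
E
```

```text
6.25 [0.57971501 0.15126618 0.11471913] [-5.86480192e-01 -3.08224328e+00  1.46362983e-03] [-6.54582687  1.20179259  4.81823011]
```

View pics/c3.png

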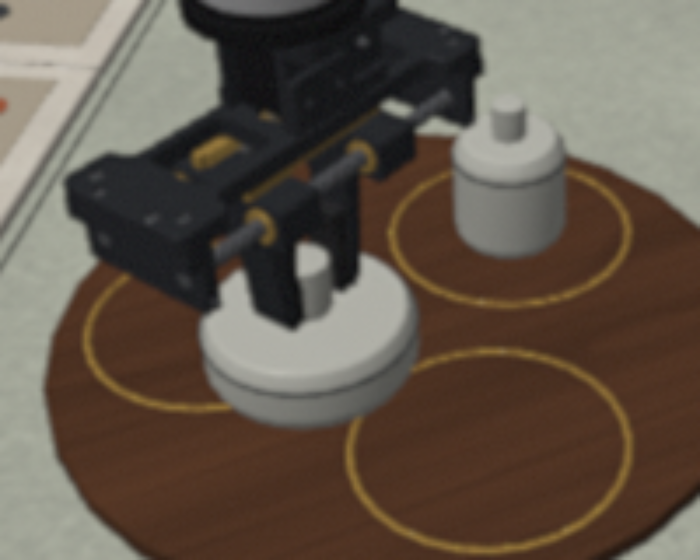

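The pot is flat and between the rings (crop 310,340), and the jar hasn't moved. 57 mm in x and -18 mm in y remain.

play_rows:
  motion:
    - [4,-1,0,0,0]
    - [8,-3,0,0,0]
    - [11,-3,0,0,0]
    - [11,-4,0,0,0]
    - [11,-3,0,0,0]
    - [8,-3,0,0,0]
    - [4,-1,0,0,0]
    - [0,0,0,0,0]

```text
time: 7.25
ee_pos: [0.6367, 0.1333, 0.1147]
ee_rot: [-0.586, -3.083, 0.001]
ft_force: [-4.5, 1.5, 5.3]
width: 0.266
```

```bash
python3 - <<'E'
from h import *
p,d=cap('side','s4')
o=telemetry.get_obs();print(o['time'],o['ee_pos'],o['ee_rot'],o['ft_force'])
vv,uu=np.mgrid[:480,:640];W=world('side',uu,vv,d)
near=(np.hypot(W[...,0]-.6366,W[...,1]-.133)<.065)&(d>0)&(p.min(-1)>90)&(np.ptp(p.astype(int),axis=-1)<35)
q=W[near&(W[...,2]<.055)&(W[...,2]>.014)]
print(len(q),(q.min(0)+q.max(0))/2,np.ptp(q,axis=0))
# side wall circle fit (body radius 50)
from scipy.optimize import least_squares
for lo,hi in((.018,.026),(.03,.04)):
    r=q[(q[:,2]>lo)&(q[:,2]<hi)]
    s=least_squares(lambda c:np.hypot(r[:,0]-c[0],r[:,1]-c[1])-c[2],[.637,.133,.048],loss='soft_l1',f_scale=.002);print(lo,len(r),s.x)
I=cv2.imread('pics/s4.png')[180:340,140:340]; cv2.imwrite('pics/c4.png',cv2.resize(I,None,fx=3.5,fy=3.5))
E
```

```text
7.3 [0.63664826 0.13333435 0.11471017] [-5.86215751e-01 -3.08301512e+00  1.36676947e-03] [-4.63368323  1.14130121  4.56930328]
1626 [0.63817155 0.13648786 0.03551451] [0.09936717 0.09681082 0.03771557]
0.018 109 [0.638404   0.134024   0.04855961]
0.03 215 [0.63845413 0.13374552 0.04879201]
```

View pics/c4.png

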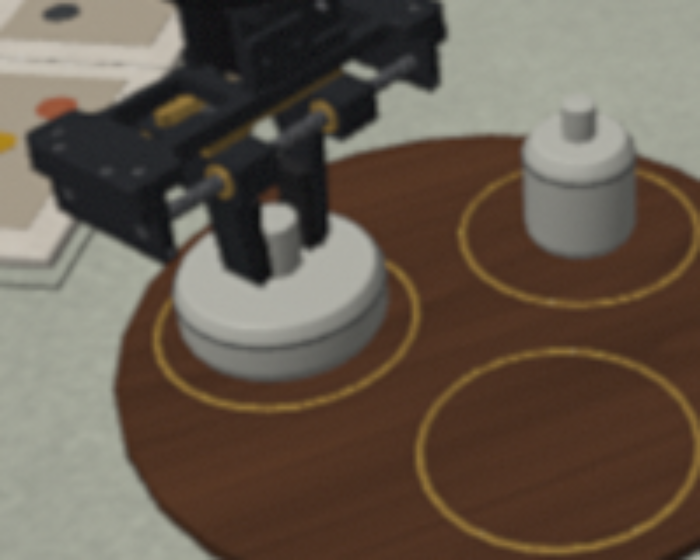

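In the side camera the pot reads (0.638, 0.134) against the dot's (0.637, 0.133), so it is about 1 mm off centre. I'll release and lift straight up.

play_rows:
  motion:
    - [0,0,0,0,0.32]
    - [0,0,0,0,0.4]
    - [0,0,0,0,0.55]
    - [0,0,0,0,0.75]
    - [0,0,0,0,1]
    - [0,0,0,0,1]
    - [0,0,0,0,1]
    - [0,0,0,0,1]

```text
time: 8.3
ee_pos: [0.6378, 0.1334, 0.1147]
ee_rot: [-0.587, -3.086, 0.0]
ft_force: [0.3, -0.5, 1.4]
width: 0.996
```

play_rows:
  motion:
    - [0,0,5,0,1]
    - [0,0,15,0,1]
    - [0,0,25,0,1]
    - [0,0,35,0,1]
    - [0,0,35,0,1]
    - [0,0,35,0,1]
    - [0,0,20,0,1]
    - [0,0,10,0,1]

```text
time: 9.3
ee_pos: [0.6382, 0.1334, 0.2967]
ee_rot: [0.586, 3.084, 0.001]
ft_force: [-0.0, 0.5, -0.1]
width: 1.001
```

play_rows:
  motion:
    - [-15,35,0,0,1]
    - [-20,50,0,0,1]
    - [-20,50,0,0,1]
    - [-20,50,0,0,1]
    - [-20,50,0,0,1]
    - [-20,50,0,0,1]
    - [-10,30,0,0,1]
    - [0,0,0,0,1]

```text
time: 10.3
ee_pos: [0.5111, 0.4501, 0.2929]
ee_rot: [-0.581, -3.085, 0.003]
ft_force: [0.3, -0.5, 0.0]
width: 0.997
```

```bash
python3 - <<'E'
from h import *
for n,f in(('top','t5'),('side','s5')):
    p,d=cap(n,f); vv,uu=np.mgrid[:480,:640];W=world(n,uu,vv,d)
    for name,c,lo,hi in(('knob',(.637,.133),.066,.078),('body',(.637,.133),.042,.05),('jarknob',(.516,.027),.086,.096)):
        q=W[(d>0)&(np.hypot(W[...,0]-c[0],W[...,1]-c[1])<.065)&(W[...,2]>lo)&(W[...,2]<hi)]
        print(n,name,len(q),(q.min(0)+q.max(0))/2,np.ptp(q,axis=0))
o=telemetry.get_obs();print(o['time'],o['ee_pos'],o['ft_force'],o['width'])
E
```

```text
top knob 171 [0.63556991 0.13183311 0.07216363] [0.02302558 0.02110602 0.01064703]
top body 2087 [0.6350487  0.13179769 0.04585373] [0.09574045 0.09581569 0.00770168]
top jarknob 107 [0.51595904 0.02664698 0.09025846] [0.01668988 0.01679825 0.00775199]Traceback (most recent call last):
  File "<stdin>", line 6, in <module>
    return umr_minimum(a, axis, None, out, keepdims, initial, where)
ValueError: zero-size array to reduction operation minimum which has no identity
```

View pics/t5.png

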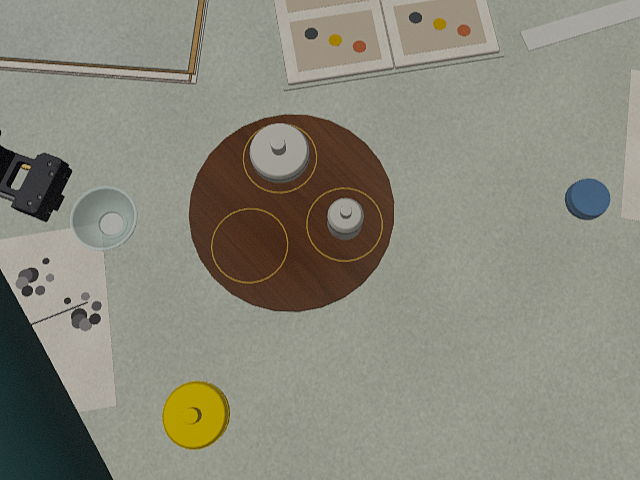

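Top view: the pot sits in the free ring at (279,152), and its old ring at (250,245) is empty. Pot centre measures (0.635, 0.132) against the dot's (0.636, 0.133), about 1.4 mm off. The jar knob is at (0.516, 0.0266), unchanged, and the gripper is clear. Signing off.

```bash
python3 -c "
from h import *
o=telemetry.get_obs();print(o['time'],o['ft_force'],o['width']);print(workorder.sign_off())"
```

```text
10.4 [-0.12282777  0.18690419 -1.05421445] 1.0006721412461206
the job is handed in; nothing more can be done
None
```

The white ink pot now stands in the free ring, about 1.4 mm off its centre dot in the last top view. I gripped it by the knob at 20 N, slid it about 161 mm at constant height, let go and backed the arm away. I handed the job in at 10.4 s.

- **Kept flat:** the tool height stayed at 0.1147 m in every reading during the slide. The largest slide force reading was about 11 N.
- **Jar:** the top view puts its knob at (0.516, 0.027), within 0.1 mm of where it started. The yellow look-alike was left alone.
- **Checks that didn't work or differed:**
  - The last side-camera check failed because it found no points at the pot, most likely because the arm blocked the view. The final check therefore rests on the top camera.
  - The two cameras differ by up to about 2 mm, which is within their calibration. The side camera put the pot about 1.5 mm off centre just before I let go.

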